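# Click the microscope lamp's filter changer to its third filter

### The arm

A 6-joint arm with a two-finger parallel gripper is mounted at the origin on a cart in front of the work surface, level with it; the furniture and walls round the work are solid. World frame = base frame: x ahead of the robot, y to its left, z up, the work surface at z = 0. Lengths are in m, angles in rad, forces in N, time in s.
With the tool pointing down it reaches from about 0.275 to 0.75 m from the base axis. Payload 10.2 kg.
Tool frame: the origin (TCP) lies midway between the tips of the shut fingers; the grasp point (between the pads) lies 19 mm behind it (env.hold_point_z is the distance from the TCP to the grasp point, in m); z points along the fingers, y is the line along which they close (so a half turn about z gives the same grasp; the last joint's range is limited). The gripper opens to 85 mm and grips with 20 to 120 N. Pads are 22 mm wide; open, the fingers measure 114 mm over their backs; the gripper's body (76 mm by 85 mm) begins 54 mm behind the grasp point. The pads swing forward as they close: fully open they stand 13 mm farther back than shut.
Start: joints at [1.12, 0.313, 1.498, -0, 1.331, -0.223], TCP at [0.119, 0.511, 0.231] pointing down, gripper open.
Joint ranges: [-2.94, 2.94], [-0.97, 2.17], [0.19, 2.56], [-1.23, 4.37], [0.02, 3.11], [-2.88, 2.88]. Speed limits (rad/s): [2.39, 2.39, 3.01, 3.14, 3.14, 3.14].

### API

Orientations are given as a unit quaternion [x, y, z, w].
In Python, from bench import env, kinematics, monitor, eyes, job gives the robot as it stands. The module is installed in compiled form; this text tells all that it offers. Calls block until the motion is done:
- env.reach(position, orientation): joint-space move of the TCP to a pose.
- env.movel(position, velocity=0.15, frame=None, guard=None): straight line of the TCP; frame=None keeps the orientation; velocity is the mean speed in m/s. With guard (N) it stops when the force on the tool has changed by that much, and returns True; else False.
- env.set_joints(angles): joint-space move.
- env.release() and env.close_gripper(effort=None): open the fingers fully, or close them until they stop; effort is the grip in N (None keeps the last).
- env.hold(seconds).
- kinematics.ik(position, orientation): joint angles nearest the present ones, or None.
- monitor.sense(): the state.
- eyes.grab_frame(name): name is "scene" or "top"; returns a dict with "frame" (384x512x3 uint8, red, green, blue), "mtx" (3x3 intrinsics, pixels), "k1" (the pictures are not rectified: a ray, as slopes to the right and down, at radius r is drawn at 1 + k1 r^2 times it, then the intrinsics apply), "view" (4x4, takes a point from world to camera coordinates). Camera axes: x right, y down, z forward; pixel columns grow to the right and rows downward; lengths in m; the calibration is good to about 2 mm. A picture is of the moment at which its call begins. There is no depth.
A pose or a line that the arm cannot do raises env.MotionError and nothing moves.
- job.hand_in(): hands the job in; it is judged then, once.
The state is a dict: "clock": time; "joints": joint angles; "qvel": joint speeds; "joint_efforts": joint torques, N m; "position": TCP position; "ee_rot": TCP orientation; "contact_force": force on the tool from outside, world axes, zero at the start; "ft_torque": the same for the moment, N m; "finger_gap": opening from 0.0 (shut) to 1.0 (fully open); "gripper_force": force on a finger pad.
Only numpy, scipy, OpenCV 4.12 (cv2) and the standard library are available. Lean on these libraries where they do the work, as an engineer would, in place of code of your own. Each camera call takes 0.05 s, during which the arm holds its last target. There are 200 camera calls.

### The job

Set the filter changer of the microscope lamp to its third filter: with the fingertips push the lever fully back to its parked end, against the stop (the right-hand end, with the longest mark), then push it the other way and count the clicks, leaving it resting in the third notch after the parked one, without running on past that notch. Only push the lever, never pinch it between the fingers, and leave the things standing round it where they are.

Things in the scene. Friction and masses are not known exactly. Their poses are not given: they have to be found in the camera images.
- filter_changer: Grey filter changer box, fixed to the bench top. Origin: centre of its underside, at bench level. Its y axis runs along its length: -y is the parked end (right, seen from the robot), +y the end with the round aluminium light outlet. Box 60 (x) x 150 (y) mm, flat slotted top 47 mm above the bench; base plate 76 x 176 x 5 mm; outlet 34 mm across, to 97 mm from the origin, 43 mm high.
- lever (a joint): Slide of the lever from its parked stop (m), growing along box +y; 0.090 at the other stop. Notches every 18 mm: 0 (parked), 0.018 (first), 0.036, 0.054 (third), 0.072, 0.090. A sprung ball holds it: 4 to 7 N leave a notch, the force falls to nothing 9 mm on, and the lever snaps into the next notch by itself. Starts in notch one or two (rarely between). Lies at box x = 0, y = value - 0.045.
- lever_knob (a point): Centre of the lever's upright black knob, 72 mm above the bench. The knob is 22 mm across the box (x), 12 mm along its travel (y), and stands from 54 to 90 mm above the bench on a thin stem; its flat end faces (towards -y and +y) are what one pushes on. Its axes are the box's.
- parked_mark (a point): Point on the box's top, 48 mm above the bench, beside the longest index mark: where the lever stands, seen from above, when parked (joint value 0). The shorter marks, every 18 mm from there, are the other notches.
- wax_block: Bystander: loose block of blue carving wax, 38 x 52 x 26 mm high, behind the box. Origin: centre of its underside.
- ring_box: Bystander: loose closed dark red ring box, 61 x 52 x 41 mm high, behind the box. Origin: centre of its underside.
- solder_spool: Bystander: loose spool of solder, 46 mm across, 32 mm high, in front of the box. Origin: centre of its underside.

How it is judged:
By the outcome, as a careful person would: the job done as asked, in the order asked, and still so for the second after the job is handed in, with the robot touching nothing.
It also fails if it takes over 64 s, if anything falls off the work surface, if the arm or the gripper's body presses on something with over 40 N, if the wrist force passes 120 N, or if a joint passes its speed limit or range.

## Working session

There is one attempt and no reset: what is moved stays moved. The work goes in short steps, each a Python script; the robot and the scene stay as the last script left them, time stands still between calls to the robot, and variables do not carry over. Pictures are saved under pics/ and viewed, at most 10 in all, crops included, and the job is handed in when it is done.

```bash
mkdir -p pics
python3 - <<'E'
from bench import env,monitor,eyes
import cv2,numpy as np
for n in("scene","top"):
    d=eyes.grab_frame(n); np.savez(f"pics/{n}0.npz",**{k:d[k] for k in("frame","mtx","k1","view")})
    cv2.imwrite(f"pics/{n}0.png",d["frame"][:,:,::-1])
    print(n,d["mtx"].tolist(),d["k1"],np.round(d["view"],4).tolist())
s=monitor.sense();print(s)
E
```

```text
scene [[440.39077938369377, 0.0, 256.1770972983617], [0.0, 440.39077938369377, 188.27743857384755], [0.0, 0.0, 1.0]] -0.10534592337710083 [[0.5704, -0.8209, -0.0282, -0.47], [-0.3282, -0.1963, -0.924, 0.2211], [0.753, 0.5363, -0.3814, 0.5852], [0.0, 0.0, 0.0, 1.0]]
top [[486.80087848384426, 0.0, 252.12764067442842], [0.0, 486.80087848384426, 191.34234633743384], [0.0, 0.0, 1.0]] -0.08095574630086655 [[0.1609, -0.987, 0.0024, -0.2771], [-0.9618, -0.1573, -0.2241, 0.5117], [0.2215, 0.0338, -0.9746, 0.8082], [0.0, 0.0, 0.0, 1.0]]
{'clock': 0.1, 'joints': array([ 1.11958747e+00,  3.13395857e-01,  1.49832719e+00, -4.10412277e-05,
        1.33099818e+00, -2.23352225e-01]), 'qvel': array([-0.00064063, -0.00016526, -0.00475942,  0.00105414, -0.00159599,
        0.00110361]), 'joint_efforts': array([ 3.64674037e-03, -4.12898970e+01, -2.60142857e+01, -1.55062276e-04,
        2.95730330e-03, -2.60566088e-05]), 'position': array([0.11849206, 0.51122891, 0.23080414]), 'ee_rot': array([ 1.13677146e-01,  9.93517583e-01, -5.39088897e-04, -1.67927070e-04]), 'contact_force': array([-0.23231323,  0.46731117, -0.40734148]), 'ft_torque': array([-0.04740551, -0.0235044 ,  0.0168113 ]), 'gripper_force': 0.0, 'finger_gap': 0.9983433556112299}
```

View pics/scene0.png

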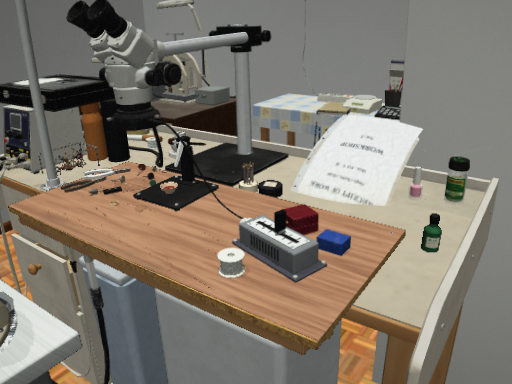

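View pics/top0.png

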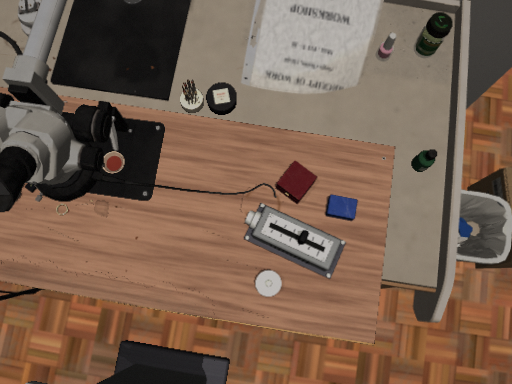

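The top view shows the changer at about (296,240) with its outlet at (252,218) and the knob near (304,237). The spool is at (268,283), the ring box at (296,182) and the wax at (341,207). I'll enlarge this area for exact corners.

```bash
cat > h.py <<'E'
import numpy as np, cv2
def load(n): return np.load(f"pics/{n}.npz")
def ray(d,uv):
    k=float(d["k1"]); p=cv2.undistortPoints(np.array([[uv]],float),d["mtx"],np.array([k,0,0,0,0.]))[0,0]
    R=d["view"][:3,:3];t=d["view"][:3,3]
    return -R.T@t, R.T@np.array([p[0],p[1],1])
def onz(d,uv,z):
    o,r=ray(d,uv); return (o+r*(z-o[2])/r[2])[:2]
def proj(d,P):
    v=d["view"]; return cv2.projectPoints(np.array(P,float).reshape(-1,1,3),cv2.Rodrigues(v[:3,:3])[0],v[:3,3],d["mtx"],np.array([float(d["k1"]),0,0,0,0.]))[0][:,0]
E
python3 - <<'E'
from h import *
d=load("top0");im=d["frame"][:,:,::-1]
c=im[195:285,235:355]; cv2.imwrite("pics/c1.png",cv2.resize(c,None,fx=6.5,fy=6.5,interpolation=cv2.INTER_CUBIC))
hsv=cv2.cvtColor(np.ascontiguousarray(im),cv2.COLOR_BGR2HSV)
roi=np.zeros(im.shape[:2],np.uint8);roi[195:285,235:355]=1
m=((hsv[...,1]<60)&(roi>0)).astype(np.uint8)
cs=cv2.findContours(m,cv2.RETR_EXTERNAL,cv2.CHAIN_APPROX_NONE)[0]
for k in sorted(cs,key=cv2.contourArea)[-2:]:
    print(cv2.contourArea(k),cv2.minAreaRect(k),cv2.boxPoints(cv2.minAreaRect(k)).tolist())
E
```

```text
292.5 ((268.0, 277.0), (14.0, 26.0), 90.0) [[255.0, 270.0], [281.0, 270.0], [281.0, 284.0], [255.0, 284.0]]
3735.5 ((291.5771484375, 238.76364135742188), (101.67259979248047, 40.482627868652344), 24.550451278686523) [[236.926513671875, 236.0528564453125], [253.746826171875, 199.23004150390625], [346.227783203125, 241.47442626953125], [329.407470703125, 278.2972412109375]]
```

View pics/c1.png

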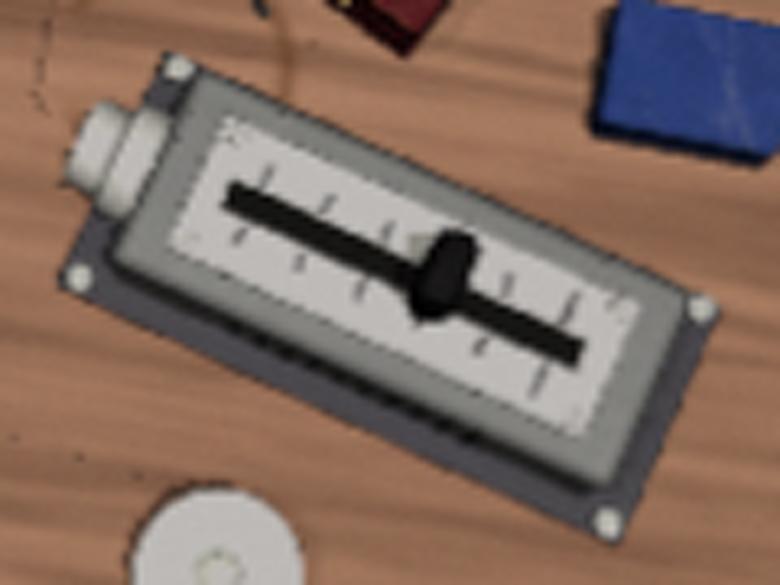

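The crop shows base plate corners at (165,52), (718,315), (618,545) and (60,285). The marks run from (253,206) to the long parked one at mid (554,344), and the knob at about (443,275) stands at notch two. Next I work out the pose.

Run:
```python
from h import *
d=load("top0")
px=lambda x,y:(235+(x+.5)/6.5-.5,195+(y+.5)/6.5-.5)
base=[onz(d,px(*p),.005) for p in((165,52),(718,315),(618,545),(60,285))]
print(np.round(base,4).tolist(), "c",np.mean(base,0))
y=(base[0]+base[3]-base[1]-base[2])/2; print("len",np.linalg.norm(y),"w",np.linalg.norm(base[0]+base[1]-base[2]-base[3])/2,"ang",np.arctan2(y[1],y[0]))
a=onz(d,px(253,206),.048);b=onz(d,px(554,344),.048)
print("marks",a,b,"mid",(a+b)/2,np.linalg.norm(a-b),np.arctan2(*(a-b)[::-1]))
top=[onz(d,px(*p),.047) for p in((200,68),(692,300),(608,490),(115,255))];print("top c",np.mean(top,0))
c=(np.mean(base,0)+(a+b)/2+np.mean(top,0))/3; u=(a-b)/np.linalg.norm(a-b)
# knob top face centre approx at z=.09: project candidates
for v in(.018,.036,.054):
    P=c+u*(v-.045); q=proj(d,[[*P,.09],[*P,.054]]); print(v,P,((q-[235,195]+.5)*6.5-.5).round(0).tolist())
```

```text
[[0.5428, -0.2072], [0.4925, -0.3751], [0.4236, -0.3552], [0.471, -0.1884]] c [ 0.48244125 -0.2814831 ]
len 0.17436207544928478 w 0.07298614271482413 ang 1.286872135571295
marks [ 0.49539751 -0.23831058] [ 0.47112907 -0.32458373] mid [ 0.48326329 -0.28144715] 0.08962150893190132 1.2965846641115846
top c [ 0.48277436 -0.28151214]
0.018 [ 0.47551502 -0.30747205] [[513.0, 299.0], [496.0, 315.0]]
0.036 [ 0.48038921 -0.29014455] [[450.0, 269.0], [435.0, 287.0]]
0.054 [ 0.48526339 -0.27281705] [[386.0, 240.0], [374.0, 260.0]]
```

Run:
```python
from h import *
t=load("top0");s=load("scene0")
def tri(a,b):
    o,r=ray(t,a);p,q=ray(s,b); r/=np.linalg.norm(r);q/=np.linalg.norm(q)
    k=np.linalg.lstsq(np.c_[r,-q],p-o,rcond=None)[0]; A=o+k[0]*r;B=p+k[1]*q
    return ((A+B)/2).round(3),np.linalg.norm(A-B).round(3)
print("eyepiece",tri((15,180),(82,14)),tri((15,180),(105,10)))
print("ring under",tri((113,162),(120,150)))
print("base corner",onz(t,(150,198),0),"front edge",onz(t,(376,342),0),onz(t,(0,287),0))
print("spool",onz(t,(268,281),.032),"black bottom",onz(t,(170,345),0))
# TCP and start in scene/top image
print(proj(s,[[.119,.511,.231],[.4,.35,.2],[.45,.0,.2]]),proj(t,[[.119,.511,.231],[.4,.35,.2]]))
```

```text
eyepiece (array([0.421, 0.06 , 0.417]), np.float64(0.049)) (array([0.435, 0.043, 0.425]), np.float64(0.01))
ring under (array([0.503, 0.069, 0.142]), np.float64(0.1))
base corner [0.51873249 0.00072218] front edge [ 0.32425481 -0.45385488] [0.30630008 0.24571599]
spool [ 0.39982277 -0.24391553] black bottom [ 0.26041239 -0.08924092]
[[-125.16910459  127.62367162]
 [  27.94122158  118.42413048]
 [ 143.42196011  130.92369844]] [[-260.24979255  369.65801095]
 [-109.43443629  208.9178593 ]]
```

```bash
cat >> h.py <<'E'
C=np.array([.4828,-.2815]); A=1.29; U=np.array([np.cos(A),np.sin(A)]); X=np.array([np.sin(A),-np.cos(A)])
Q=[np.cos(A/2),np.sin(A/2),0,0]
def W(y,z,x=0): return [*(C+U*y+X*x),z]     # box coords -> world
def by(p): return float((np.array(p[:2])-C)@U)  # world -> box y
E
python3 - <<'E'
from h import *
from bench import env,kinematics,monitor
env.close_gripper(20)
j=monitor.sense()["joints"]; r=.30
a=j[0]; q=kinematics.ik([r*np.cos(a),r*np.sin(a),.2],monitor.sense()["ee_rot"]); print(np.round(q,2))
env.set_joints(q)
q2=np.array(q); q2[0]=-.5; env.set_joints(q2)
s=monitor.sense(); print(s["clock"],s["position"],s["contact_force"])
p=W(.035,.13); q=kinematics.ik(p,Q); print(p,np.round(q,2))
env.reach(p,Q)
s=monitor.sense(); print(s["clock"],s["position"],s["contact_force"],s["finger_gap"])
from bench import eyes
for n in("scene","top"):
    d=eyes.grab_frame(n); np.savez(f"pics/{n}1.npz",**{k:d[k] for k in("frame","mtx","k1","view")})
a=cv2.resize(load("scene1")["frame"][130:290,200:370],None,fx=2.3,fy=2.3); b=cv2.resize(load("top1")["frame"][170:300,220:370],None,fx=2.8,fy=2.83)
cv2.imwrite("pics/c2.png",np.hstack([a,b[:368,:409]] if a.shape[0]==368 else [a,cv2.resize(b,(400,a.shape[0]))])[:,:,::-1])
E
```

```text
[ 0.72 -0.19  2.12 -0.    1.21 -0.62]
3.2583 [ 0.29856508 -0.0299339   0.19997161] [-0.78517405 -0.30356953 -0.08361924]
[np.float64(0.49249923062697953), np.float64(-0.24787077275278743), 0.13] [-0.68  0.47  1.55 -0.    1.12 -0.4 ]
4.4083 [ 0.49250987 -0.24698803  0.13058993] [0.42050041 0.55273189 0.03094544] -0.004267391092105183
```

View pics/c2.png

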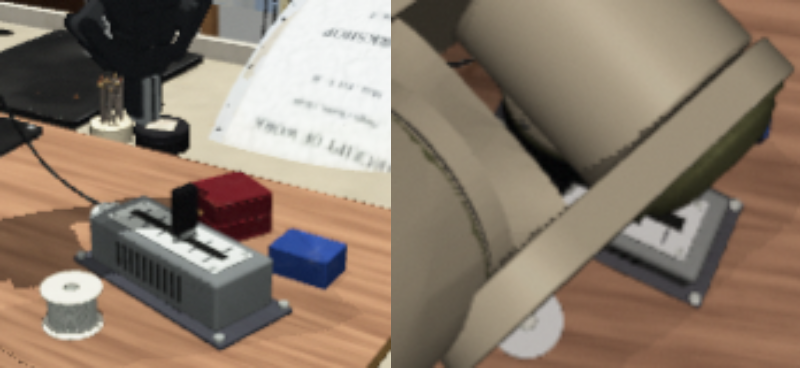

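The left panel shows the shut gripper above the box at crop (150,110), on the outlet side of the knob at (185,210). Bystanders are untouched, so I'll descend and push to the parked end.

```bash
cat >> h.py <<'E'
def rep(tag,hit=None):
    from bench import monitor
    s=monitor.sense(); f=s["contact_force"]
    print(tag,hit,"t%.2f"%s["clock"],"y=%.4f"%by(s["position"]),"x=%.4f"%((s["position"][:2]-C)@X),"z=%.4f"%s["position"][2],"Fy=%.1f Fx=%.1f Fz=%.1f"%(f[:2]@U,f[:2]@X,f[2]),flush=True)
E
python3 - <<'E'
from h import *
from bench import env
rep("above")
rep("down",env.movel(W(.035,.064),.06,guard=6))
rep("touch",env.movel(W(.0,.064),.02,guard=2.5))
rep("push",env.movel(W(-.050,.064),.02,guard=14))
env.hold(.3); rep("held")
E
```

```text
above None t4.51 y=0.0358 x=-0.0002 z=0.1310 Fy=0.5 Fx=0.1 Fz=-0.4
down False t5.76 y=0.0349 x=0.0002 z=0.0644 Fy=-0.4 Fx=0.0 Fz=-0.3
touch True t6.99 y=0.0085 x=-0.0001 z=0.0638 Fy=1.1 Fx=1.1 Fz=1.6
push True t8.77 y=-0.0273 x=-0.0002 z=0.0636 Fy=2.9 Fx=0.8 Fz=1.3
held None t9.07 y=-0.0273 x=-0.0005 z=0.0632 Fy=1.6 Fx=0.4 Fz=1.6
```

Run:
```python
from h import *
from bench import env
rep("press",env.movel(W(-.040,.063),.01,guard=22))
env.hold(.3); rep("held")
env.movel(W(-.015,.064),.05); rep("back")
env.movel(W(-.015,.115),.1)
env.movel(W(-.090,.115),.12)
rep("down",env.movel(W(-.090,.064),.06,guard=6))
rep("touch",env.movel(W(-.055,.064),.012,guard=2.5))
```

```text
press True t9.66 y=-0.0272 x=-0.0006 z=0.0630 Fy=3.1 Fx=0.3 Fz=2.2
held None t9.96 y=-0.0272 x=-0.0007 z=0.0629 Fy=3.2 Fx=0.9 Fz=2.1
back None t10.36 y=-0.0148 x=0.0000 z=0.0640 Fy=0.3 Fx=0.4 Fz=-0.1
down False t12.79 y=-0.0902 x=0.0002 z=0.0644 Fy=0.3 Fx=-0.3 Fz=0.3
touch True t14.93 y=-0.0611 x=-0.0000 z=0.0638 Fy=-2.5 Fx=0.1 Fz=0.5
```

Run:
```python
from h import *
from bench import env
for L in (.006,.014,.024,.032,.042,.049):
    rep("L=%.3f"%L,env.movel(W(-.0614+L,.064),.012,guard=14))
env.hold(.2)
env.movel(W(-.035,.064),.05); env.movel(W(-.035,.13),.1)
p=W(-.16,.16); env.movel(p,.15); rep("away")
from bench import eyes
for n in("scene","top"):
    d=eyes.grab_frame(n); np.savez(f"pics/{n}2.npz",**{k:d[k] for k in("frame","mtx","k1","view")})
a=cv2.resize(load("scene2")["frame"][190:290,210:360],None,fx=2.6,fy=3); b=cv2.resize(load("top2")["frame"][185:285,235:355],(390,300))
cv2.imwrite("pics/c3.png",np.hstack([a,b])[:,:,::-1])
```

```text
L=0.006 False t15.53 y=-0.0552 x=-0.0001 z=0.0638 Fy=-0.8 Fx=1.1 Fz=-0.3
L=0.014 False t16.34 y=-0.0474 x=0.0000 z=0.0640 Fy=-0.2 Fx=0.3 Fz=-0.4
L=0.024 False t17.32 y=-0.0372 x=0.0000 z=0.0640 Fy=-1.6 Fx=-0.4 Fz=0.1
L=0.032 False t18.14 y=-0.0294 x=0.0000 z=0.0640 Fy=0.6 Fx=0.8 Fz=0.2
L=0.042 False t19.12 y=-0.0193 x=0.0000 z=0.0640 Fy=-2.4 Fx=-0.2 Fz=-0.2
L=0.049 False t19.86 y=-0.0123 x=0.0000 z=0.0640 Fy=-0.1 Fx=-0.7 Fz=0.6
away None t22.48 y=-0.1594 x=-0.0000 z=0.1597 Fy=-0.4 Fx=-0.3 Fz=-0.0
```

View pics/c3.png

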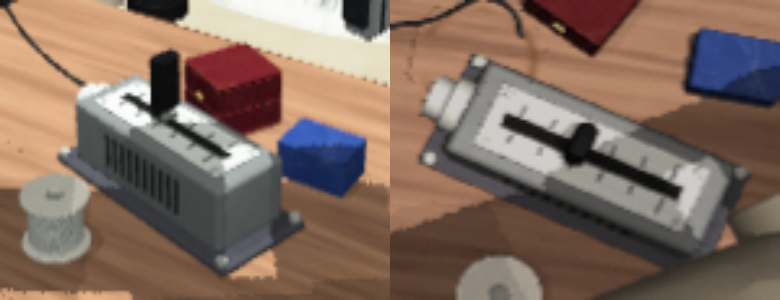

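In the right panel the knob is at (583,140), which matches the predicted spot for notch three. Three visible marks lie to its right: parked, first and second. The bystanders have not moved and the gripper is clear.

```bash
python3 -c "
from bench import job
print(job.hand_in())"
```

```text
the job is handed in; nothing more can be done
None
```

I pushed the lever back against its parked stop, then forward three clicks. The last picture shows it in the third notch with the surrounding objects where they were, and I handed the job in at about 22.5 s.

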